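Square up a steel plate in the corner stops and butt it on the tack-up jig

TASK

On the welding table, square up the loose 60 x 120 mm steel plate in the corner made by the low stops, most easily by sliding it there: flat on the table, its long edge fully home against the two stop blocks and its end against the bar. Then pick it up and lay it gently, without dropping it, on the free half of the raised backing rail: flat, in line with the plate already clamped there, butted end to end against it, and let go. Leave all the other things where they are.

Things in the scene. Friction and masses are not known exactly. Their poses are not given: they have to be found in the camera images.
- plate: The work piece: loose bare steel plate, 60 mm (its x) x 120 mm (its y) x 10 mm thick, about 0.55 kg, lying flat on the table beside the stops. Origin at the centre of its underside, z up. Both ends and both sides are alike.
- stops: Fixed aluminium corner stops, 22 mm high plus 6 mm bolt heads; origin on the table, axes as home. The loose plate starts on their open side (+x and -y of home), 55 to 85 mm off in x, 30 to 65 mm off in -y, turned up to 0.45 rad. Pushing it with the shut gripper, by its end towards +y and by its long edge towards -x, brings it home.
- home (a point): Point on the table where the plate's origin lies when fully home, plate y along this y (either way). In this frame: two stop blocks (30 mm in x, 22 mm in y) with faces at x = -30 mm, centred at y = -48 and +48 mm, a 74 mm free gap between them for a finger; an end bar (24 mm thick) with its face at y = +60 mm, from x = -30 to +100 mm. Open towards +x and -y.
- jig: Fixed jig: copper backing rail 40 mm wide (x), 270 long (y), 25 high, origin on the table under its middle. A 60 x 120 x 10 mm steel plate is fixed on it (y = +5 to +125 mm, x = -30 to +30, top at 35 mm) under a dark clamp up to 72 mm high at y = +100 to +165. The -y half (140 mm) is free; the loose plate overhangs it 10 mm each side.
- seat (a point): On the rail's top, 25 mm above the table, axes as the jig's: where the loose plate's origin lies when its end touches the clamped plate's end and it is in line (plate y along this y, either way). The clamped plate's end face is 60 mm from here towards +y; come from -y.
- offcut: Loose small bystander offcut of bare steel, 40 x 80 x 10 mm, origin under its centre. Not the work piece (which is 60 x 120 mm).
- magnet: Loose bystander: flat painted triangular welding magnet, about 100 mm across, 20 mm high; origin under its centre.
- hammer: Loose bystander hammer lying flat; origin under its middle.
- brush: Loose bystander hand brush lying flat; origin under its middle.
- spray: Loose bystander spray can standing upright, 60 mm diameter, 190 mm high; origin under its centre.
- mug: Loose bystander mug standing upright, 80 mm diameter, 90 mm high; origin under its centre.
- clamp: Loose bystander bar clamp lying flat, 260 mm long; origin under the middle of its bar.
There are look-alikes about, which are no part of the job. Leave any red look-alike of the plate alone.

How it is judged (in metres and radians):
On the way:
1. the plate lies flat on the table, fully home in the corner stops (x of plate in the frame of home between -0.003 and 0.003 m and y of plate in the frame of home between -0.003 and 0.003 m and z of plate in the frame of home between -0.002 and 0.002 m and angle between the y axis of plate and the y axis of home, either way round below 0.04 rad), for 0.2 s.
At the end, for the whole second after the job is handed in: After having been home in the stops (within 3 mm and 0.04 rad), the plate rests flat on the backing rail, released and still, with a gap of less than 4 mm to the clamped plate's end, sideways in line with it within 4 mm and parallel within 0.06 rad (x of plate in the frame of seat between -0.004 and 0.004 m and y of plate in the frame of seat between -0.004 and 0.002 m and z of plate in the frame of seat between -0.002 and 0.002 m and angle between the y axis of plate and the y axis of seat, either way round below 0.06 rad and angle between plate's own z axis and vertical below 0.05 rad and linear speed of plate below 0.01 m/s and contact force between plate and the fingers below 0.1 N); the robot touches nothing.
It fails at once if the plate is dropped (moves freely, out of the fingers, faster than 0.5 m/s) (linear speed of plate above 0.5 m/s and contact force between plate and the fingers below 0.05 N).
It fails at once if a bystander (offcut, magnet, hammer, brush, spray can, mug or bar clamp) is moved by more than 30 mm (distance of any of offcut, magnet, hammer, brush, spray, mug, clamp from where it was at the start of the episode above 0.03 m).
It also fails if it takes over 72 s, if anything falls off the work surface, if the arm or the gripper's body presses on something with over 40 N, if the wrist force passes 120 N, or if a joint passes its speed limit or range.

ROBOT

A 6-joint arm with a two-finger parallel gripper is mounted at the origin on the work surface. World frame = base frame: x ahead of the robot, y to its left, z up, the work surface at z = 0. Lengths are in m, angles in degrees, forces in N, time in s.
With the tool pointing down it reaches from about 0.35 to 0.875 m from the base axis. Payload 4.2 kg.
Tool frame: the origin (TCP) lies midway between the tips of the shut fingers; the grasp point (between the pads) lies 19 mm behind it; z points along the fingers, y is the line along which they close (so a half turn about z gives the same grasp; the last joint's range is limited). The gripper opens to 87 mm and grips with 3 to 60 N. Pads are 19 mm wide; open, the fingers measure 117 mm over their backs; the gripper's body (75 mm by 190 mm) begins 51 mm behind the grasp point.
Start: joints at [-48.495, 22.042, 0.453, 0, -68.411, -14.817], TCP at [0.281, -0.558, 0.223] pointing down, gripper open.
Joint ranges: [-179.83, 179.83], [-69.29, 118.12], [-61.27, 80.66], [-181.25, 117.63], [-171.15, -9.14], [-177.46, 177.46]. Speed limits (degrees/s): [159.86, 159.86, 180, 180, 180, 180].

INTERFACE

Orientations are given as [roll, pitch, yaw] about the fixed x, y, z axes, in that order (R = Rz(yaw) Ry(pitch) Rx(roll)).
In Python, from workcell import env gives the robot as it stands. The module is installed in compiled form; this text tells all that it offers. Calls block until the motion is done:
- env.goto(position, orientation): joint-space move of the TCP to a pose.
- env.move_straight(position, rotation=None, rate=0.15, force_limit=None): straight line of the TCP; rotation=None keeps the orientation; rate is the mean speed in m/s. With force_limit (N) it stops when the force on the tool has changed by that much, and returns True; else False.
- env.set_joints(angles): joint-space move.
- env.gripper_to(opening, grasp_force=None): opening from 0.0 (shut) to 1.0 (fully open); grasp_force is the grip in N (None keeps the last); returns when the fingers have stopped.
- env.dwell(seconds).
- env.inverse_kinematics(position, orientation): joint angles nearest the present ones, or None.
- env.read_state(): the state.
- env.grab_frame(name): name is "scene" or "top"; returns a dict with "image" (420x560x3 uint8, blue, green, red), "fx", "fy", "cx", "cy" (pixels), "D" ([k1, k2, p1, p2, k3] as OpenCV has them; the pictures are not rectified), "position" and "orientation" of the camera in the world. Camera axes: x right, y up, looking along -z (the intrinsics and any distortion apply to the point x, -y, -z); pixel columns grow to the right and rows downward; lengths in m; the calibration is good to about 2 mm. A picture is of the moment at which its call begins. There is no depth.
A pose or a line that the arm cannot do raises env.Unreachable and nothing moves.
- env.close_job(): hands the job in; it is judged then, once.
Trained networks look in a picture, given as the dict that the camera call returned (one of the last four; its "shot" number tells which), for a name from the list of things; names that differ only in an ending like _2 or _b are one class to them, and where a whole thing is asked for, a point or a joint stands for the part that bears it (a point fixed in the world has none). Each returns a list of dicts, best first, with "score" (0 to 1); they miss things now and then, are a little off and sometimes report something else, mostly with a low value. They report only what shows in the picture. A call takes as long as a camera call. They do not tell look-alikes from the thing itself.
- env.search_frame(picture, thing): "xyz" ([x, y, z] in m, in world coordinates, good to about 4 mm: the middle of the surface that is visible of it).
- env.trace(picture, thing): "mask" (420x560 bool, what is visible of it).
The state is a dict: "clock": time; "joint_positions": joint angles; "qvel": joint speeds; "joint_torque": joint torques, N m; "position": TCP position; "tool_rot": TCP orientation; "force": force on the tool from outside, world axes, zero at the start; "wrist_torque": the same for the moment, N m; "opening": opening from 0.0 (shut) to 1.0 (fully open); "finger_force": force on a finger pad.
Only numpy, scipy, OpenCV 4.12 (cv2) and the standard library are available. Lean on these libraries where they do the work, as an engineer would, in place of code of your own. Each camera call takes 0.05 s, during which the arm holds its last target. There are 200 camera calls.

## Working session

There is one attempt and no reset: what is moved stays moved. The work goes in short steps, each a Python script; the robot and the scene stay as the last script left them, time stands still between calls to the robot, and variables do not carry over. Pictures are saved under pics/ and viewed, at most 10 in all, crops included, and the job is handed in when it is done.

```bash
mkdir -p pics
python3 - <<'E'
from workcell import env
import cv2,numpy as np
for n in("scene","top"):
    p=env.grab_frame(n); cv2.imwrite(f"pics/{n}0.png",p["image"])
    print(n,p["fx"],p["fy"],p["cx"],p["cy"],p["D"],p["position"],p["orientation"])
    for t in("plate","stops","jig","offcut","magnet","hammer","brush","spray","mug","clamp"):
        print(t,[(np.round(d["xyz"],3).tolist(),round(d["score"],2)) for d in env.search_frame(p,t)][:4])
print(env.read_state()["clock"])
E
```

```text
scene 500.8095786546269 500.8095786546269 286.0941713455404 209.85318703073827 [-0.07067717  0.          0.          0.          0.        ] [ 1.23730096 -0.3548183   1.28330642] [34.50109518  0.40963165 61.29860385]
plate [([0.196, -0.372, 0.008], 0.79), ([0.483, -0.363, 0.013], 0.75), ([0.368, -0.238, 0.009], 0.73)]
stops [([0.521, -0.088, 0.025], 0.87)]
jig [([0.529, 0.236, 0.03], 0.77)]
offcut [([0.697, 0.01, 0.009], 0.64)]
magnet [([0.411, 0.014, 0.024], 0.58)]
hammer [([0.759, -0.202, 0.024], 0.67)]
brush [([0.753, 0.247, 0.02], 0.79)]
spray [([0.353, -0.449, 0.128], 0.71), ([0.593, -0.212, 0.014], 0.43)]
mug [([0.566, 0.547, 0.054], 0.91)]
clamp [([0.582, -0.551, 0.017], 0.86)]
top 518.3989815162755 518.3989815162755 271.0526701387848 202.17752222795343 [-0.11551594  0.          0.          0.          0.        ] [0.34397677 0.01561852 1.58641374] [  5.23217856   0.68331879 -89.74713672]
plate [([0.476, -0.36, 0.011], 0.91), ([0.204, -0.35, 0.009], 0.83), ([0.588, -0.206, 0.012], 0.81), ([0.516, -0.09, 0.026], 0.48)]
stops [([0.519, -0.091, 0.022], 0.68), ([0.698, 0.01, 0.01], 0.27)]
jig [([0.523, 0.235, 0.031], 0.93), ([0.517, -0.09, 0.024], 0.19)]
offcut [([0.698, 0.008, 0.006], 0.77)]
magnet [([0.401, 0.009, 0.022], 0.55)]
hammer [([0.747, -0.202, 0.027], 0.71), ([0.752, 0.258, 0.018], 0.19)]
brush [([0.752, 0.257, 0.017], 0.71)]
spray [([0.343, -0.427, 0.146], 0.86), ([0.694, 0.007, 0.008], 0.47)]
mug [([0.562, 0.564, 0.041], 0.55)]
clamp [([0.572, -0.536, 0.014], 0.79)]
1.1
```

View pics/top0.png

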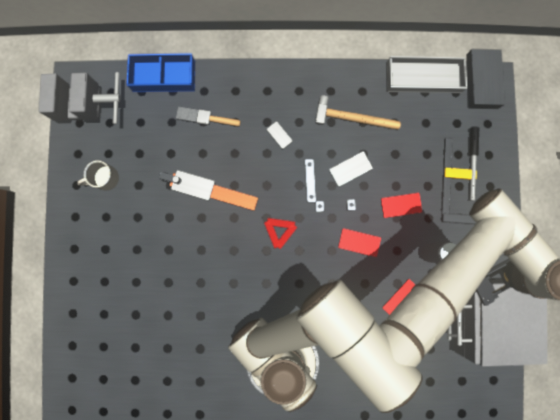

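View pics/scene0.png

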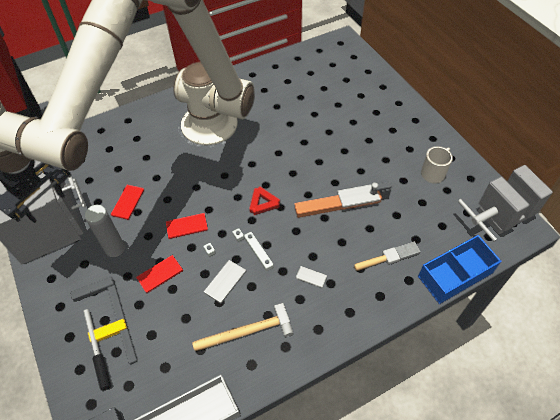

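Candidates in the top view: silver (351,168), red (402,205), (360,243), (400,297), small silver offcut (279,134). The silver 60x120 one at (351,168), on the open side of the stops at (310,180)/(320,206)/(351,204), fits. The jig is at (210,190). I'll confirm this in one crop.

```bash
cat > h.py <<'E'
from workcell import env
import cv2,numpy as np
from scipy.spatial.transform import Rotation as R
from scipy.optimize import minimize
def rot(o): return R.from_euler('xyz',o,degrees=True).as_matrix()
def K(p): return np.array([[p["fx"],0,p["cx"]],[0,p["fy"],p["cy"]],[0,0,1.]])
def project(p,X):
    c=(np.asarray(X,float)-p["position"])@rot(p["orientation"])*[1,-1,-1]
    return cv2.projectPoints(c.reshape(-1,1,3),np.zeros(3),np.zeros(3),K(p),np.array(p["D"]))[0].reshape(-1,2)
def back(p,uv,z):
    n=cv2.undistortPoints(np.asarray(uv,float).reshape(-1,1,2),K(p),np.array(p["D"])).reshape(-1,2)
    d=np.c_[n[:,0],-n[:,1],-np.ones(len(n))]@rot(p["orientation"]).T
    return p["position"]+d*((z-p["position"][2])/d[:,2])[:,None]
def box(x0,x1,y0,y1,z0,z1): return np.array([[x,y,z] for x in(x0,x1) for y in(y0,y1) for z in(z0,z1)])
def place(B,q):
    c,s=np.cos(q[2]),np.sin(q[2]); return B@np.array([[c,s,0],[-s,c,0],[0,0,1]])+[q[0],q[1],0]
S=4
def fit(views,boxes,q0,sc=(.006,.006,.06)):
    """views: list of (picture,mask); silhouette IoU fit of boxes at q=(x,y,yaw)"""
    ws=[]
    for p,m in views:
        ys,xs=np.nonzero(m); a,b=max(ys.min()-8,0),ys.max()+9; l,r=max(xs.min()-8,0),xs.max()+9
        crop=m[a:b,l:r].astype(np.float32)
        ws.append((p,cv2.resize(crop,None,fx=S,fy=S,interpolation=cv2.INTER_LINEAR),l,a))
    def cost(q):
        e=0
        for p,m,l,a in ws:
            im=np.zeros(m.shape,np.float32)
            for B in boxes:
                uv=(project(p,place(B,q))-[l,a]+.5)*S-.5
                cv2.fillConvexPoly(im,np.round(cv2.convexHull(uv.astype(np.float32))*16).astype(np.int32),1.,cv2.LINE_8,4)
            e+=np.abs(im-m).sum()/m.sum()
        return e
    q0=np.array(q0,float)
    for k in (1,.4):
        sim=np.vstack([q0]+[q0+k*np.array(sc)*v for v in np.eye(3)])
        r=minimize(cost,q0,method="Nelder-Mead",options=dict(initial_simplex=sim,xatol=1e-4,fatol=1e-4)); q0=r.x
    return r.x,r.fun/len(ws)
PLATE=[box(-.03,.03,-.06,.06,0,.01)]
STOPS=[box(-.06,-.03,-.059,-.037,0,.022),box(-.06,-.03,.037,.059,0,.022),box(-.03,.10,.06,.084,0,.022)]
FIXED=[box(-.03,.03,.005,.125,.025,.035)]
RAIL=[box(-.02,.02,-.135,.005,0,.025)]
def silver(p,c,rad,z=.01):
    """bright, colourless pixels near world point c"""
    h=cv2.cvtColor(p["image"],cv2.COLOR_BGR2HSV).astype(int)
    m=(h[...,1]<60)&(h[...,2]>130)
    uv=project(p,[[c[0],c[1],z]])[0]; s=p["fx"]/np.linalg.norm(p["position"]-np.array([c[0],c[1],z]))
    yy,xx=np.mgrid[:420,:560]
    return m&((xx-uv[0])**2+(yy-uv[1])**2<(rad*s)**2)
E
python3 - <<'E'
from h import *
p=env.grab_frame("top"); im=p["image"]
cv2.imwrite("pics/crop1.png",cv2.resize(im[120:260,155:415],None,fx=3,fy=3,interpolation=cv2.INTER_CUBIC))
q=env.grab_frame("scene")
m=[silver(v,(.588,-.206),.085) for v in(p,q)]
print([x.sum() for x in m],[v["image"][tuple(project(v,[[.588,-.206,.01]])[0].astype(int)[::-1])] for v in(p,q)])
for v,x in((p,m[0]),(q,m[1])):
    for yaw in(0,.3,-.3): print(fit([(v,x)],PLATE,(.588,-.206,yaw)))
print("both",fit([(p,m[0]),(q,m[1])],PLATE,(.588,-.206,-.3)),fit([(p,m[0]),(q,m[1])],PLATE,(.588,-.206,.3)))
for v in(p,q):
    t=env.trace(v,"stops")[0]["mask"]; print("stops",t.sum(),fit([(v,t)],STOPS,(.52,-.18,0)),fit([(v,t)],STOPS,(.52,-.18,.2)))
    t=env.trace(v,"jig")[0]["mask"]; ys,xs=np.nonzero(t); print("jig",t.sum(),back(v,[[xs.mean(),ys.mean()]],.025))
E
```

```text
[np.int64(850), np.int64(857)] [array([241, 245, 244], dtype=uint8), array([227, 233, 233], dtype=uint8)]
(array([ 0.5939724 , -0.21038179,  0.49504867]), np.float64(0.08454044163227081))
(array([ 0.59410925, -0.20963918,  0.49423965]), np.float64(0.08444393426179886))
(array([ 0.59389733, -0.21026447,  0.49690385]), np.float64(0.08521139621734619))
(array([ 0.58919022, -0.20963827,  0.48998429]), np.float64(0.061248816549777985))
(array([ 0.5897704 , -0.210154  ,  0.48644973]), np.float64(0.06152001768350601))
(array([ 0.58958376, -0.2096541 ,  0.49373165]), np.float64(0.06253646314144135))
both (array([ 0.59135323, -0.2103442 ,  0.49855253]), np.float64(0.09543619304895401)) (array([ 0.59127482, -0.2103775 ,  0.49753672]), np.float64(0.0951518714427948))
stops 439 (array([ 0.5227374 , -0.15750123,  0.05714328]), np.float64(0.2825313210487366)) (array([ 0.52306768, -0.15755733,  0.05161818]), np.float64(0.28290504217147827))
jig 1589 [[0.52498402 0.23106387 0.025     ]]
stops 520 (array([ 0.52093492, -0.15624741,  0.04423725]), np.float64(0.2466195970773697)) (array([ 0.52072937, -0.15585591,  0.0551836 ]), np.float64(0.24867036938667297))
jig 1629 [[0.52707052 0.2305722  0.025     ]]
```

View pics/crop1.png

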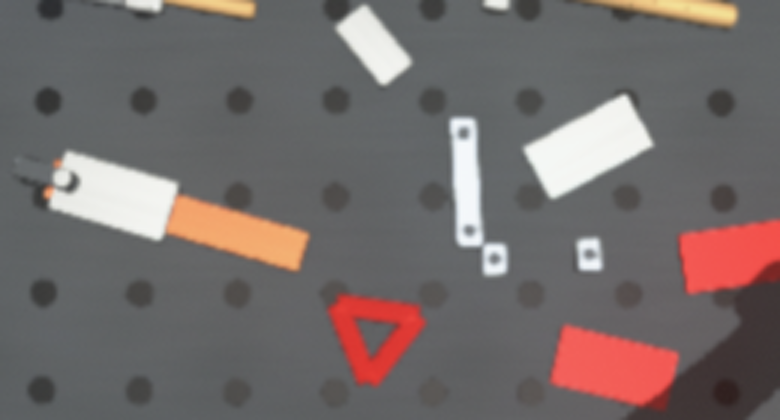

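Crop confirms it: the bare silver plate is at crop (588,147), ~60x120, in the open corner of the stops (bar (467,182), blocks (495,260), (589,254)). The others there are red or the small offcut. I'll fit the jig, then grasp the plate.

```bash
cat >> h.py <<'E'
def jigfit(views,q=(.527,.232,-.28),yc=.085):
    q=np.array(q)
    for _ in range(2):
        vs=[]
        for p in views:
            h=cv2.cvtColor(p["image"],cv2.COLOR_BGR2HSV).astype(int)
            m=((h[...,1]<60)&(h[...,2]>130))|((h[...,0]>4)&(h[...,0]<25)&(h[...,1]>90)&(h[...,2]>110))
            poly=project(p,place(np.array([[-.05,-.15,.03],[.05,-.15,.03],[.05,yc,.035],[-.05,yc,.035]]),q))
            k=np.zeros(m.shape,np.uint8); cv2.fillConvexPoly(k,np.round(poly).astype(int),1); vs.append((p,m&(k>0)))
        q,e=fit(vs,[box(-.03,.03,.005,yc,.025,.035)]+RAIL,q,(.004,.004,.03))
    return q,e
def tool(th): return [180,0,np.degrees(th)-90]
E
python3 - <<'E'
from h import *
p=env.grab_frame("top");q=env.grab_frame("scene")
print("top",jigfit([p]),"scene",jigfit([q]),"both",jigfit([p,q]))
s=env.read_state(); print(s["tool_rot"],s["clock"])
x,y,th=.5915,-.210,.495
for P,t in(((x,y,.004),th),((.522,-.157,.004),.05),((.54,.17,.03),-.28)):
    for k in(0,np.pi): print(np.round(env.inverse_kinematics(P,tool(t+k)),1))
E
```

```text
top (array([ 0.5246599 ,  0.22417419, -0.28643621]), np.float64(0.13393957912921906)) scene (array([ 0.5212458 ,  0.22572441, -0.27759682]), np.float64(0.232666015625)) both (array([ 0.52304562,  0.22546789, -0.27475089]), np.float64(0.19773244857788086))
[-1.79998944e+02 -1.35739982e-03 -1.53311066e+02] 1.5
[ -4.8  35.  -12.9   0.  -42.1  33.2]
[  -4.8   35.   -12.9   -0.   -42.1 -146.8]
[  0.3  29.2 -25.2   0.  -35.6   2.6]
[   0.3   29.2  -25.2    0.   -35.6 -177.4]
[ 33.9  28.5 -21.    0.  -40.5 -49.9]
[ 33.9  28.5 -21.    0.  -40.5 130.1]
```

Run:
```python
from h import *
x,y,th=.5915,-.210,.495
s=env.read_state()["position"]
env.move_straight([s[0],s[1],.28],rate=.2)
env.goto([x,y,.20],tool(th))
env.gripper_to(1.0)
env.move_straight([x,y,.04],rate=.2)
print(env.move_straight([x,y,.004],rate=.06,force_limit=8))
env.gripper_to(0.0,25)
s=env.read_state(); print(s["position"],s["opening"],s["finger_force"],s["force"],s["clock"])
p=env.grab_frame("scene"); cv2.imwrite("pics/g1.png",p["image"][130:370,60:380])
```

```text
False
[ 0.59171062 -0.2099856   0.00418287] 0.6863209707815793 25.000010132789612 [0.91668202 0.25152763 0.78826067] 6.175
```

View pics/g1.png

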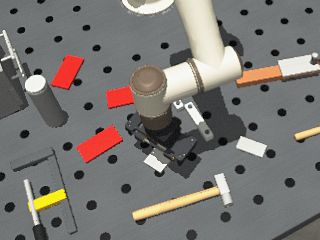

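Gripped: opening 59.7 mm, which matches the 60 mm width. Next I square it up and slide it into the corner under force limits.

Run:
```python
from h import *
q=np.array([.522,-.157,.05]); Z=.0042
def H(x,y,z=Z): return place(np.array([[x,y,z]]),q)[0]
def loc():
    s=env.read_state(); c,n=np.cos(q[2]),np.sin(q[2]); d=np.array(s["position"][:2])-q[:2]
    return np.round([1e3*(c*d[0]+n*d[1]),1e3*(-n*d[0]+c*d[1]),1e3*s["position"][2]],2),np.round(s["force"],1),s["clock"]
env.move_straight(H(.055,-.045),tool(q[2]),rate=.06,force_limit=20); print(loc())
env.move_straight(H(.012,-.018),rate=.06,force_limit=20); print(loc())
print(env.move_straight(H(.012,.015),rate=.02,force_limit=12),loc())
a=loc()[0]
print(env.move_straight(H(-.012,a[1]/1e3),rate=.02,force_limit=12),loc())
b=loc()[0]
print(env.move_straight(H(b[0]/1e3,b[1]/1e3+.004),rate=.02,force_limit=10),loc())
```

```text
(array([ 54.81, -44.93,   4.16]), array([-0.4,  0.8,  0.6]), 6.8167)
(array([ 10.87, -17.49,   4.2 ]), array([-2.3,  3.4,  3. ]), 7.8167)
True (array([12.55, -0.26,  4.12]), array([-0.3, -2.9,  1.5]), 8.7833)
True (array([-0.03, -0.43,  4.27]), array([ 0.9, -0.2,  0.8]), 9.55)
True (array([-0.  , -0.3 ,  4.31]), array([ 1.3, -1.7,  1.7]), 9.7583)
```

Run:
```python
from h import *
q=np.array([.522,-.157,.05])
def H(x,y,z): return place(np.array([[x,y,z]]),q)[0]
def loc():
    s=env.read_state(); c,n=np.cos(q[2]),np.sin(q[2]); d=np.array(s["position"][:2])-q[:2]
    return np.round([1e3*(c*d[0]+n*d[1]),1e3*(-n*d[0]+c*d[1]),1e3*s["position"][2]],2),np.round(s["force"],1),s["clock"]
env.gripper_to(1.0); 
env.move_straight(H(0,0,.05),rate=.15); env.gripper_to(0.0)
# long edge
env.move_straight(H(.075,0,.05),rate=.2); env.move_straight(H(.075,0,.006),rate=.1)
print(env.move_straight(H(.03,0,.006),rate=.03,force_limit=15),loc())
env.move_straight(H(.075,0,.006),rate=.2); env.move_straight(H(.075,0,.05),rate=.2)
env.move_straight(H(0,-.10,.05),rate=.25); env.move_straight(H(0,-.10,.006),rate=.1)
print(env.move_straight(H(0,-.06,.006),rate=.03,force_limit=15),loc())
env.move_straight(H(0,-.10,.006),rate=.2); env.move_straight(H(0,-.10,.15),rate=.25)
env.goto(H(.0,-.30,.30),tool(q[2]))
ims=[]
for n in("top","scene"):
    v=env.grab_frame(n); m=silver(v,q[:2],.072); print(n,m.sum(),fit([(v,m)],PLATE,q))
    u=project(v,[[.53,-.14,.01]])[0].astype(int); ims.append(cv2.resize(v["image"][u[1]-40:u[1]+40,u[0]-45:u[0]+45],None,fx=4,fy=4,interpolation=cv2.INTER_CUBIC))
cv2.imwrite("pics/home.png",np.hstack(ims)); print(env.read_state()["clock"])
```

```text
False (array([38.81, -0.  ,  8.58]), array([11.2,  1.2, -1.7]), 15.275)
True (array([ -0.  , -70.85,   6.  ]), array([ 0.7, -4.2,  0.1]), 18.225)
top 766 (array([ 0.52422715, -0.14639214,  0.10712325]), np.float64(0.27052056789398193))
scene 753 (array([ 0.52088687, -0.14288372,  0.07838725]), np.float64(0.3292481005191803))
20.3333
```

View pics/home.png

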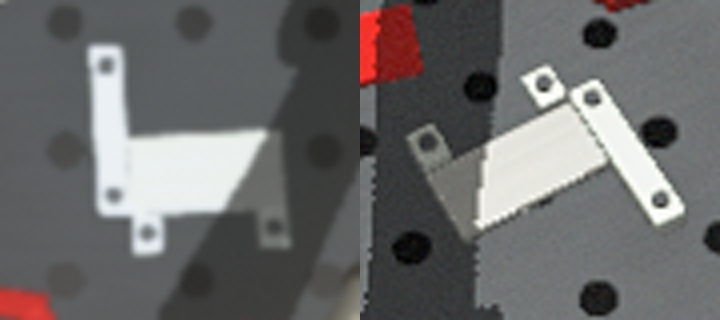

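The plate shows home: in the top view (left) it lies flush with the bar at (125,170) and with both blocks at (148,225) and (273,215), no visible gap. The scene view agrees. Next I check the jig fit with an overlay.

Run:
```python
from h import *
ims=[]
for n in("top","scene"):
    v=env.grab_frame(n); q,e=jigfit([v],(.523,.225,-.28)); print(n,q,e)
    u=project(v,[[.523,.225,.03]])[0].astype(int); o=np.array([u[0]-55,u[1]-45])
    im=cv2.resize(v["image"][o[1]:o[1]+90,o[0]:o[0]+110],None,fx=6,fy=6,interpolation=cv2.INTER_CUBIC)[:, :]
    for P in([[-.03,.005,.035],[.03,.005,.035],[.03,.125,.035],[-.03,.125,.035]],[[-.02,-.135,.025],[.02,-.135,.025],[.02,.005,.025],[-.02,.005,.025]]):
        uv=(project(v,place(np.array(P),q))-o+.5)*6-.5
        cv2.polylines(im,[np.round(uv).astype(int)],True,(255,0,0),1)
    ims.append(im)
a=np.vstack(ims); cv2.imwrite("pics/jig.png",cv2.resize(np.hstack(ims),(800,327),interpolation=cv2.INTER_AREA))
```

```text
top [ 0.52418366  0.2226081  -0.28309516] 0.11647482961416245
scene [ 0.5204899   0.22357557 -0.27822588] 0.2281014323234558
```

View pics/jig.png

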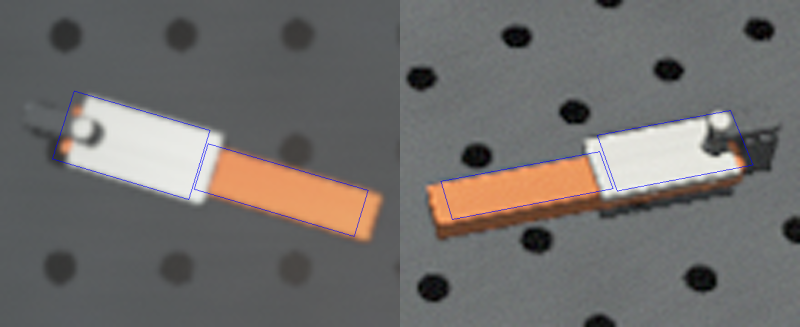

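The overlay shows the fit about 10 mm too far towards +y, because the mask cut drags it. I'll clip the model with the same polygon instead.

```bash
cat >> h.py <<'E'
def jigfit2(p,q=(.526,.214,-.28)):
    h=cv2.cvtColor(p["image"],cv2.COLOR_BGR2HSV).astype(int)
    m=((h[...,1]<60)&(h[...,2]>130))|((h[...,0]>4)&(h[...,0]<25)&(h[...,1]>90)&(h[...,2]>60))
    poly=project(p,place(np.array([[-.055,-.16,.03],[.055,-.16,.03],[.055,.08,.035],[-.055,.08,.035]]),q))
    x0,y0=poly.min(0).astype(int)-3; x1,y1=poly.max(0).astype(int)+4
    up=lambda a:cv2.resize(a[y0:y1,x0:x1].astype(np.float32),None,fx=S,fy=S,interpolation=cv2.INTER_LINEAR)
    k=np.zeros(m.shape,np.uint8); cv2.fillConvexPoly(k,np.round(poly).astype(int),1); k=up(k); m=up(m)*k
    def cost(q):
        im=np.zeros(m.shape,np.float32)
        for B in FIXED+[box(-.02,.02,-.135,.135,0,.025)]:
            uv=(project(p,place(B,q))-[x0,y0]+.5)*S-.5
            cv2.fillConvexPoly(im,np.round(cv2.convexHull(uv.astype(np.float32))*16).astype(np.int32),1.,cv2.LINE_8,4)
        return np.abs(im*k-m).sum()/m.sum()
    q=np.array(q)
    for s in(1,.4):
        r=minimize(cost,q,method="Nelder-Mead",options=dict(initial_simplex=np.vstack([q]+[q+s*v for v in np.diag([.006,.006,.04])]),xatol=1e-4,fatol=1e-4)); q=r.x
    return q,r.fun
E
python3 - <<'E'
from h import *
ims=[]
for n in("top","scene"):
    v=env.grab_frame(n); q,e=jigfit2(v); print(n,q,e)
    u=project(v,[[.523,.225,.03]])[0].astype(int); o=np.array([u[0]-55,u[1]-45])
    im=cv2.resize(v["image"][o[1]:o[1]+90,o[0]:o[0]+110],None,fx=6,fy=6,interpolation=cv2.INTER_CUBIC)
    for P in([[-.03,.005,.035],[.03,.005,.035],[.03,.125,.035],[-.03,.125,.035]],[[-.02,-.135,.025],[.02,-.135,.025],[.02,.005,.025],[-.02,.005,.025]]):
        uv=(project(v,place(np.array(P),q))-o+.5)*6-.5
        cv2.polylines(im,[np.round(uv).astype(int)],True,(255,0,0),1)
    ims.append(im)
cv2.imwrite("pics/jig2.png",cv2.resize(np.hstack(ims),(800,327),interpolation=cv2.INTER_AREA))
E
```

```text
top [ 0.52090728  0.21138268 -0.28208092] 0.05853136628866196
scene [ 0.51941206  0.21285813 -0.28393046] 0.0849727913737297
```

View pics/jig2.png

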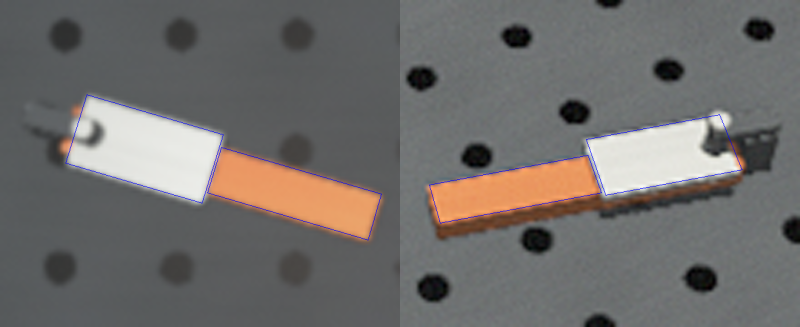

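The fit now matches in both views: jig (0.520, 0.212, -0.283 rad). Next I pick the plate up and place it.

Run:
```python
from h import *
hq=np.array([.522,-.157,.05]); jq=np.array([.520,.212,-.283])
P=lambda q,x,y,z: place(np.array([[x,y,z]]),q)[0]
def loc():
    s=env.read_state(); c,n=np.cos(jq[2]),np.sin(jq[2]); d=np.array(s["position"][:2])-jq[:2]
    return np.round([1e3*(c*d[0]+n*d[1]),1e3*(-n*d[0]+c*d[1]),1e3*s["position"][2]],2),np.round(s["force"],1),round(s["opening"]*87,2),s["clock"]
env.goto(P(hq,0,0,.12),tool(hq[2])); env.gripper_to(1.0)
env.move_straight(P(hq,0,0,.03),rate=.2)
print(env.move_straight(P(hq,0,0,.004),rate=.05,force_limit=8),loc())
env.gripper_to(0.0,30); print(loc())
env.move_straight(P(hq,0,0,.10),rate=.12)
env.goto(P(jq,0,-.078,.10),tool(jq[2])); print(loc())
env.move_straight(P(jq,0,-.078,.040),rate=.1)
print(env.move_straight(P(jq,0,-.078,.0275),rate=.015,force_limit=3),loc())
z=env.read_state()["position"][2]
print(env.move_straight(P(jq,0,-.045,z),rate=.015,force_limit=6),loc())
```

```text
False (array([ 105.03, -353.77,    3.87]), array([-0.2,  0.7,  0. ]), 86.88, 24.6333)
(array([ 105.1 , -353.73,    4.14]), array([-0.5, -0.5,  0.5]), 59.27, 25.2333)
(array([ 7.000e-02, -7.869e+01,  9.963e+01]), array([ 1. , -0.4, -5.9]), 59.1, 27.3167)
True (array([ -0.14, -78.04,  29.08]), array([-0.8, -0.1,  6. ]), 59.45, 28.7583)
True (array([ -0.13, -78.07,  29.09]), array([-0.1, -0.4,  3.8]), 59.58, 29.275)
```

Run:
```python
from h import *
jq=np.array([.520,.212,-.283])
P=lambda q,x,y,z: place(np.array([[x,y,z]]),q)[0]
def loc():
    s=env.read_state(); c,n=np.cos(jq[2]),np.sin(jq[2]); d=np.array(s["position"][:2])-jq[:2]
    return np.round([1e3*(c*d[0]+n*d[1]),1e3*(-n*d[0]+c*d[1]),1e3*s["position"][2]],2),np.round(s["force"],1),round(s["opening"]*87,2),s["clock"]
env.move_straight(P(jq,0,-.078,.0300),rate=.02); print(loc())
print(env.move_straight(P(jq,0,-.045,.0300),rate=.02,force_limit=10),loc())
```

```text
(array([ -0.59, -78.47,  29.26]), array([-0.2,  0.5, -4.6]), 59.49, 29.5417)
True (array([ -0.96, -56.03,  29.21]), array([ 0.8, -1.1,  2.7]), 59.13, 30.6833)
```

Contact came at y = -56 mm where -55 was expected. I'll lower the last bit, release and check.

Run:
```python
from h import *
jq=np.array([.520,.212,-.283])
P=lambda q,x,y,z: place(np.array([[x,y,z]]),q)[0]
env.move_straight(P(jq,0,-.056,.0285),rate=.02,force_limit=5)
s=env.read_state(); print(s["position"],s["force"])
env.gripper_to(1.0); 
env.move_straight(P(jq,0,-.056,.12),rate=.1); env.goto([.45,-.15,.32],tool(.05)); print(env.read_state()["clock"])
ims=[]
for n in("top","scene"):
    v=env.grab_frame(n); q,e=jigfit2(v)
    SEAT=[box(-.03,.03,-.115,.005,.025,.035)]
    m=silver(v,P(jq,0,-.055,0)[:2],.2,.035)
    h=cv2.fillConvexPoly(np.zeros(m.shape,np.uint8),np.round(project(v,place(np.array([[-.05,-.16,.035],[.05,-.16,.035],[.05,.08,.035],[-.05,.08,.035]]),jq))).astype(int),1)
    # both plates' edges in the jig frame: rows of the mask
    mm=m&(h>0); ys,xs=np.nonzero(mm); W=back(v,np.c_[xs,ys],.035)-[jq[0],jq[1],0]
    c,s_=np.cos(jq[2]),np.sin(jq[2]); X=c*W[:,0]+s_*W[:,1]; Y=-s_*W[:,0]+c*W[:,1]
    for a,b in((-.105,-.06),(-.055,-.005),(.015,.07)):
        k=(Y>a)&(Y<b); print(n,a,"meanX mm",1e3*X[k].mean(),"slope",np.polyfit(Y[k],X[k],1)[0])
    print("ymin",1e3*np.percentile(Y,.5))
    u=project(v,P(jq,0,-.02,.03)[None])[0].astype(int); ims.append(cv2.resize(v["image"][u[1]-45:u[1]+45,u[0]-50:u[0]+50],None,fx=4,fy=4,interpolation=cv2.INTER_CUBIC))
cv2.imwrite("pics/seat.png",np.hstack(ims))
```

```text
[0.50420622 0.15839258 0.02924902] [-4.81627107  1.34794541  6.15336537]
34.2083
top -0.105 meanX mm -0.5769292420371244 slope 0.23109623276507446
top -0.055 meanX mm 1.1623404552773418 slope 0.03151714017326647
top 0.015 meanX mm 0.4292445440392638 slope -0.004847413713797328
ymin -160.39824518630186
scene -0.105 meanX mm 1.742895906210066 slope -0.02116745804839424
scene -0.055 meanX mm 2.042506664130601 slope 0.012552252487242555
scene 0.015 meanX mm 1.0262300807437545 slope 0.017004802455300998
ymin -145.97443313813113
```

View pics/seat.png

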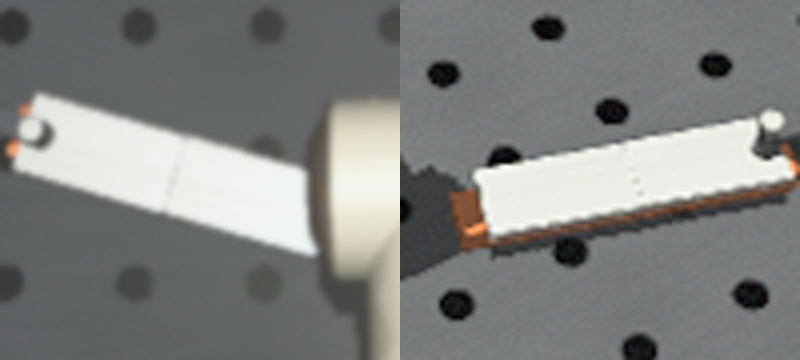

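The plate is in line with the clamped plate to about 1 mm and parallel to it. In the top view only a hairline seam shows at (175,175), in the scene view at (632,170). It lies flat on the rail and the robot is clear, so I hand in.

```bash
python3 -c "
from workcell import env
print(env.close_job(), env.read_state()['clock'])"
```

```text
the job is handed in; nothing more can be done
the job is handed in; nothing more can be done
```

I squared the plate up in the corner stops, laid it on the rail butted against the clamped plate and in line to about 1 mm by the cameras, released it, and handed the job in at about 34 s of the 72 s; no verdict was returned.

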